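# Turn the sink into a chopping place

### The job

Make a chopping place over the sink, pushing with the fingertips only: first swing the tap's spout all the way round to the robot's right, to its stop, then push the wooden chopping board from the drainer along its runners until it meets its end stop and covers the whole bowl. Do not pinch or grip anything, and leave the tumbler, the jar and the dish of salad where they stand.

Things in the scene. Friction and masses are not known exactly. Their poses are not given: they have to be found in the camera images.
- sink: Fixed steel sink unit; place and yaw (to 0.12 rad) vary. Origin: middle of the bowl, z = 0 at counter height; x away from the robot, y to its left, z up. Rim plate: top at z = 6 mm, x -220 to 220, y -275 to 400; bowl opening x -110 to 110, y -135 to 135, 140 deep; ribbed drainer at y 160 to 380. Two runners, 10 wide, up to z = 10, along y at x = -117 and 117.
- board (a joint): Slide of the wooden chopping board along the sink's y axis, m: 0 = against the end stop, right over the bowl; grows to the robot's left (+y), up to 0.23; starts between 0.14 and 0.22. Friction 3 N plus 10 N per m/s; it stays where it is left and cannot leave its runners.
- board_left (a point): Middle of the board's upright left (+y) edge face, at half thickness: sink's x = 0, z = 24 mm. Board 250 mm (x) by 290 mm (y), 28 mm thick, underside z = 10, top z = 38 mm, axes as the sink's. With the board home this point lies at the sink's y = 145 mm.
- board_stop (a point): Middle of the left face of the dark end stop that the board meets when home: an 11 mm wide, 200 mm long bar across the runners, up to z = 30 mm, at the sink's y = -147 mm; this point is at z = 24 mm.
- spout (a joint): Turn of the tap's spout about its upright column, rad: at 0 it points to the sink's -x (to the robot, over the bowl); grows as the free end swings to the robot's right (-y), to the stop at 1.45, nearly along the sink's -y; lowest -0.45; starts between -0.3 and 0.4. Friction 0.2 N m (1.6 N at 125 mm from the axis); stays where it is left.
- spout_pivot (a point): On the spout's turning axis, at the middle height of its bar, z = 182 mm; sink's x = 155, y = 0. The column, 36 to 38 mm thick, stands below and up to z = 197 mm; a small fixed lever sticks out of it 60 mm to the sink's +y at z = 100 mm.
- spout_end (a point): Middle of the free end face of the spout's level steel bar, 177 mm from the pivot. Bar 24 mm wide, 24 mm high (z = 170 to 194 mm), from 17 mm off the axis to here. Beneath it only a 20 mm thick outlet, 165 mm from the axis, down to z = 140 mm.
- tumbler: Loose clear drinking glass, 68 mm across the rim, 100 mm high, on the rim plate to the right of the bowl; origin at the centre of its underside. Not to be disturbed.
- jar: Loose terracotta-coloured jar with a pale label and a red cap, 60 mm across, 110 mm high, on the rim plate to the right of the bowl (it and the tumbler may swap places); origin at the centre of its underside. Not to be disturbed.
- dish: Loose blue oven dish of salad, 170 mm by 200 mm, 60 mm high (food up to 68 mm), 0.9 kg, on the counter to the left of the drainer; origin at the centre of its underside. Not to be disturbed.

How it is judged:
By the outcome, as a careful person would: the job done as asked, in the order asked, and still so for the second after the job is handed in, with the robot touching nothing.
It also fails if it takes over 51 s, if anything falls off the work surface, if the arm or the gripper's body presses on something with over 40 N, if the wrist force passes 120 N, or if a joint passes its speed limit or range.

### The arm

A 6-joint arm with a two-finger parallel gripper is mounted at the origin on the work surface. World frame = base frame: x ahead of the robot, y to its left, z up, the work surface at z = 0. Lengths are in m, angles in rad, forces in N, time in s.
With the tool pointing down it reaches from about 0.375 to 0.975 m from the base axis. Payload 3.8 kg.
Tool frame: the origin (TCP) lies at the very end of the fingers, on their centre line; the grasp point (between the pads) lies 19 mm behind it; z points along the fingers, y is the line along which they close (so a half turn about z gives the same grasp; the last joint's range is limited). The gripper opens to 88 mm and grips with 3 to 60 N. Pads are 18 mm wide; open, the fingers measure 123 mm over their backs; the gripper's body (75 mm by 187 mm) begins 45 mm behind the grasp point.
Start: joints at [1.136, 0.264, 1.604, -0, 1.274, -0.037], TCP at [0.261, 0.622, 0.239] pointing down, gripper open.
Joint ranges: [-2.63, 2.63], [-0.94, 2.18], [0.31, 2.57], [-1.31, 4.45], [0, 2.66], [-2.55, 2.55]. Speed limits (rad/s): [2.57, 2.57, 3.14, 3.14, 3.14, 3.14].

### API

Orientations are given as a rotation vector (axis times angle).
In Python, from cell import robot gives the robot as it stands. The module is installed in compiled form; this text tells all that it offers.
- The arm moves only by the tool step_arm, never from a script. Its argument "deltas" is a list of rows, each an object with "translation": the shift along the tool's x, y, z in cm, a list of three; "twist": the turn, a rotation vector about the tool's x, y, z in degrees, a list of three; "fingers": the closure, from -1 (fully open) to 1 (shut). In form: [{"translation": [dx, dy, dz], "twist": [wx, wy, wz], "fingers": fingers}, ...]. A call has 1 to 8 rows; each row shifts and turns the commanded pose from where the row before left it, along the tool's axes as they then stand; what a row does not reach is not made up. A row lasts 1/10 s, in which the tool goes at most 50 mm and 8.59 degrees, less where a joint would pass 70% of its speed; a pose out of reach is approached as far as the arm can. A call with a gripper value outside its range is refused whole. The fingers move at their own pace and stop on an object; "force" is the grip in N (left out, the last holds). Time passes only in rows, so rows that do not move let the fingers close. It gives the time, the measured TCP pose, the force, the opening and the grip force at its end, in the units of the state.
- robot.get_state(): the state, without advancing time (a new reading comes with each control period).
- robot.get_image(name): name is "side" or "top" or "wrist"; returns a dict with "image" (384x512x3 uint8, red, green, blue), "z_map" (384x512 float32, m along the optical axis (not along the pixel's ray), 0 where there is no reading), "fovy" (degrees; the focal length in pixels is half the picture's height over the tangent of half this angle, whatever the lens; pixels are square), "cx", "cy" (the principal point, pixels), "k1" (the pictures are not rectified: a ray, as slopes to the right and down, at radius r is drawn at 1 + k1 r^2 times it, then the intrinsics apply), "position" and "attitude" of the camera in the world; the wrist camera has in their place "T_tool_cam" (4x4, takes a point from camera to tool coordinates, whose origin is the TCP and whose axes are the flange's). Camera axes: x right, y up, looking along -z (the intrinsics and any distortion apply to the point x, -y, -z); pixel columns grow to the right and rows downward; lengths in m; the calibration is good to about 2 mm. A picture is of the moment at which its call begins: read the wrist's pose just before it.
- robot.close_job(): hands the job in; it is judged then, once.
Trained networks look in the newest picture that a camera, given by its name, has taken for a name from the list of things; names that differ only in an ending like _2 or _b are one class to them, and where a whole thing is asked for, a point or a joint stands for the part that bears it (a point fixed in the world has none). Each returns a list of dicts, best first, with "p" (0 to 1); they miss things now and then, are a little off and sometimes report something else, mostly with a low value. They report only what shows in the picture. A call takes as long as a camera call.
- robot.boxes_of(camera, query): "extent" ([left, top, width, height] as shares, 0 to 1, of the picture: columns of its width, rows of its height, round what is visible of it).
The state is a dict: "t": time; "qpos": joint angles; "dq": joint speeds; "tau": joint torques, N m; "eef_pos": TCP position; "tool_rot": TCP orientation; "wrist_force": force on the tool from outside, world axes, zero at the start; "wrist_torque": the same for the moment, N m; "gripper_width": finger opening in m; "gripper_force": force on a finger pad.
Only numpy, scipy, OpenCV 4.12 (cv2) and the standard library are available. Lean on these libraries where they do the work, as an engineer would, in place of code of your own. Each camera call takes 0.05 s, during which the arm holds its last target. There are 200 camera calls.

## Working session

There is one attempt and no reset: what is moved stays moved. The work goes in short steps, Python scripts to look and compute and a tool call to move; the robot and the scene stay as the last step left them, time stands still between calls to the robot, and variables do not carry over. Pictures are saved under pics/ and viewed, at most 10 in all, crops included, and the job is handed in when it is done.

Besides the shell and the picture viewer there is one more tool, called after ">>>" by a JSON object that holds its "method" and its "body", one argument or row to a line. step_arm: Moves the arm, as the interface text tells. Its arguments: {"type":"object","properties":{"deltas":{"type":"array"},"force":{"type":"number"}},"required":["deltas"]}

```bash
mkdir -p pics
cat > h.py <<'E'
import numpy as np, cv2
from scipy.spatial.transform import Rotation as R
from cell import robot
def look(n):
    s=robot.get_state(); d=robot.get_image(n)
    if n=='wrist':
        T=np.eye(4);T[:3,:3]=R.from_rotvec(s['tool_rot']).as_matrix();T[:3,3]=s['eef_pos'];T=T@d['T_tool_cam']
    else:
        T=np.eye(4);a=np.array(d['attitude']);
        T[:3,:3]=a if a.shape==(3,3) else (R.from_rotvec(a).as_matrix() if a.size==3 else None);T[:3,3]=d['position']
    d['T']=T; return d
def cloud(d):
    z=d['z_map'];h,w=z.shape;f=h/2/np.tan(np.radians(d['fovy'])/2)
    v,u=np.mgrid[:h,:w];K=np.array([[f,0,d['cx']],[0,f,d['cy']],[0,0,1.]])
    p=cv2.undistortPoints(np.stack([u,v],-1).reshape(-1,1,2).astype(float),K,np.array([d['k1'],0,0,0.,0])).reshape(h,w,2)
    P=np.stack([p[...,0]*z,-p[...,1]*z,-z],-1)@d['T'][:3,:3].T+d['T'][:3,3]
    P[z==0]=np.nan; return P
E
python3 - <<'E'
from h import *
print(robot.get_state())
for n in ['top','side']:
    d=robot.get_image(n); print({k:v for k,v in d.items() if k not in('image','z_map')})
    cv2.imwrite(f'pics/{n}0.png',d['image'][...,::-1])
    for q in ['sink','board','spout','tumbler','jar','dish']:
        print(n,q,[(np.round(np.array(b['extent'])*[512,384,512,384]),round(b['p'],2)) for b in robot.boxes_of(n,q)][:2])
E
```

```text
{'t': 0.0, 'qpos': array([ 1.13613553e+00,  2.64737978e-01,  1.60535653e+00,  5.37772370e-06,
        1.27371184e+00, -3.69194106e-02]), 'dq': array([ 2.96130353e-04, -8.32700997e-05, -2.12984578e-04, -1.30903260e-03,
       -5.66040628e-04,  4.80712224e-05]), 'tau': array([-1.65171964e-04, -5.02113962e+01, -3.56875706e+01,  7.28490832e-02,
        2.93666753e-02, -1.74570800e-04]), 'eef_pos': array([0.26116582, 0.62165948, 0.23740768]), 'tool_rot': array([-0.62055953, -3.07915872,  0.00337859]), 'wrist_force': array([-0.1504788 , -0.82927638, -0.06373073]), 'wrist_torque': array([-0.00811083,  0.03051513, -0.00676092]), 'gripper_force': 0.0, 'gripper_width': 0.08815311045001255}
{'fovy': 55.987599743820645, 'cx': 256.0288691658642, 'cy': 186.71142945854672, 'k1': -0.10297093014531827, 'position': array([0.33343463, 0.12894805, 1.12134253]), 'attitude': array([ 0.16353639, -0.12704972, -1.54031184])}
top sink [(array([179., 133., 227., 155.]), 0.76), (array([103., 164.,  71.,  65.]), 0.26)]
top board [(array([208., 159.,  95.,  89.]), 0.76), (array([374., 207.,  29.,  26.]), 0.63)]
top spout [(array([320., 138.,  15.,  70.]), 0.81)]
top tumbler [(array([377., 240.,  31.,  26.]), 0.7)]
top jar [(array([376., 209.,  29.,  24.]), 0.98)]
top dish [(array([102., 168.,  70.,  63.]), 0.86)]
{'fovy': 42.616046304210634, 'cx': 255.5524907102812, 'cy': 191.01080403837818, 'k1': -0.1549330905662938, 'position': array([1.11931369, 1.07315869, 1.08946865]), 'attitude': array([0.31154486, 1.0852334 , 2.33047119])}
side sink [(array([144., 139., 216., 165.]), 0.81)]
side board [(array([206., 186., 118.,  85.]), 0.91)]
side spout [(array([178., 141.,  58.,  39.]), 0.81)]
side tumbler [(array([223., 120.,  21.,  33.]), 0.87)]
side jar [(array([203., 129.,  17.,  23.]), 0.89)]
side dish [(array([294., 257.,  98.,  95.]), 0.62)]
```

View pics/top0.png

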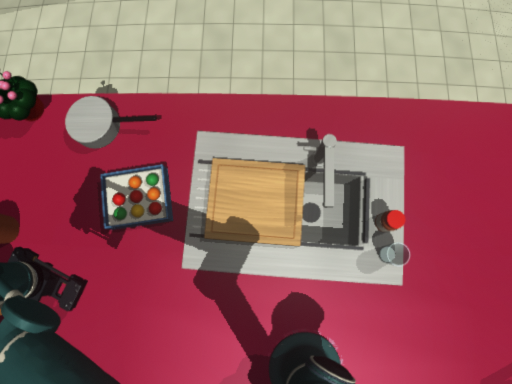

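View pics/side0.png

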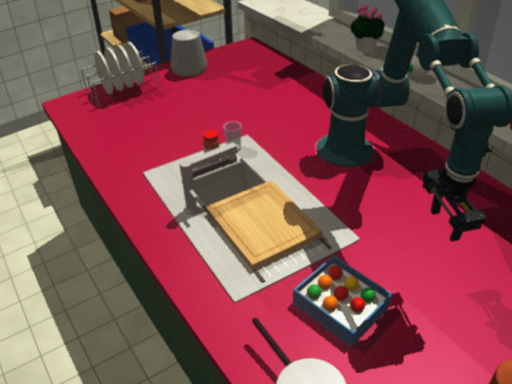

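The top view shows the board at px (208–303, 159–247), the spout from (329,140) to (328,205), the jar at (393,219) and the tumbler at (395,254). The side view agrees. Next I'll measure these from depth.

```bash
cat > m.py <<'E'
from h import *
def rect(P):
    (c,s,a)=cv2.minAreaRect(P[:,:2].astype(np.float32)); return np.round(c,4),np.round(s,4),round(a,2)
d=look('top');P=cloud(d);im=d['image'].astype(int)
r,g,b=im[...,0],im[...,1],im[...,2]; red=(r>1.8*g)&(r>1.8*b)
v,u=np.mgrid[:384,:512]
roi=(u>180)&(u<412)&(v>125)&(v<292)
def big(m):
    m=cv2.morphologyEx(m.astype(np.uint8),cv2.MORPH_OPEN,np.ones((3,3)))
    n,l,s,_=cv2.connectedComponentsWithStats(m); return l==1+np.argmax(s[1:,4])
z=P[...,2]
print('z board',np.nanmedian(z[190:220,230:280]),'rim',np.nanmedian(z[140:150,220:280]),np.nanmedian(z[260:275,330:370]),'table',np.nanmedian(z[310:330,120:180]))
bm=big(roi&(abs(z-.038)<.008)&(r>b*1.3)&(u<310)); print('board',rect(P[bm]))
sm=roi&(abs(z-.006)<.01)&~red&(abs(r-b)<25)&(r>60); sm=big(sm)
print('plate',rect(P[sm]))
sp=roi&(abs(z-.19)<.014)&(u>300); print('spout',rect(P[big(sp)]),np.nanmedian(z[sp]))
for n,(x,y,w,h) in dict(jar=(376,209,29,24),tumbler=(377,240,31,26),dish=(102,168,70,63)).items():
    Q=P[y-6:y+h+6,x-6:x+w+6].reshape(-1,3);Q=Q[Q[:,2]>.03]
    print(n,len(Q),rect(Q) if len(Q)>4 else '',Q[:,2].max() if len(Q) else '')
E
python3 m.py
```

```text
z board 0.03791228659201784 rim 0.006029060923625762 0.005667691059598967 table -0.0001603584654795709
board (array([0.4942, 0.1595]), array([0.2878, 0.251 ]), 87.03)
plate (array([0.4875, 0.0324]), array([0.6777, 0.4425]), 86.99)
spout (array([ 0.5575, -0.0346]), array([0.0375, 0.1924]), 86.72) 0.19393168581078013
jar 486 (array([ 0.4392, -0.2371]), array([0.0556, 0.0567]), 50.48) 0.12073987671554876
tumbler 450 (array([ 0.3434, -0.2468]), array([0.0638, 0.0674]), 1.31) 0.11016194560310755
dish 3692 (array([0.4958, 0.5286]), array([0.1738, 0.2005]), 9.77) 0.07156023665004829
```

>>> {"method": "step_arm", "body": {
  "deltas": [
    {"translation":[0,0,0],"twist":[0,0,8.5],"fingers":1},
    {"translation":[0,0,0],"twist":[0,0,8.5],"fingers":1},
    {"translation":[0,0,0],"twist":[0,0,8.5],"fingers":1},
    {"translation":[0,0,0],"twist":[0,0,8.5],"fingers":1},
    {"translation":[0,0,0],"twist":[0,0,8.5],"fingers":1},
    {"translation":[0,0,0],"twist":[0,0,8.5],"fingers":1},
    {"translation":[0,0,0],"twist":[0,0,8.5],"fingers":1},
    {"translation":[0,0,0],"twist":[0,0,8.5],"fingers":1}
  ],
  "force": 10
}}

```text
t: 1.55
eef_pos: [0.2615, 0.6223, 0.2387]
tool_rot: [-2.243, -2.199, -0.0]
wrist_force: [0.5, -0.1, -0.9]
gripper_width: 0.0258
gripper_force: 0.0
```

```bash
cat >> h.py <<'E'
O=np.array([.4842,-.030,0]); RS=R.from_euler('z',-.0523)
def loc(p): return RS.inv().apply(np.array(p)-O)
def st():
    s=robot.get_state(); M=R.from_rotvec(s['tool_rot']).as_matrix()
    print('t',s['t'],'loc mm',np.round(loc(s['eef_pos'])*1e3,1),'tooly deg in sink',np.round(np.degrees(np.arctan2(*RS.inv().apply(M[:,1])[1::-1])),1),'zax',M[:,2].round(3),'F',RS.inv().apply(s['wrist_force']).round(1),'w',round(s['gripper_width'],3),'q',s['qpos'].round(2))
E
python3 -c "
from h import *
st()"
```

```text
t 1.55 loc mm [-256.5  639.8  238.7] tooly deg in sink 1.9 zax [ 0.  0. -1.] F [ 0.5 -0.  -0.9] w 0.026 q [1.14 0.26 1.6  0.   1.27 1.16]
```

>>> {"method": "step_arm", "body": {
  "deltas": [
    {"translation":[-3.7,1.8,0],"twist":[0,0,1.9],"fingers":1},
    {"translation":[-3.7,1.8,0],"twist":[0,0,0],"fingers":1},
    {"translation":[-3.7,1.8,0],"twist":[0,0,0],"fingers":1},
    {"translation":[-3.7,1.8,0],"twist":[0,0,0],"fingers":1},
    {"translation":[-3.7,1.8,0],"twist":[0,0,0],"fingers":1},
    {"translation":[-3.7,1.8,0],"twist":[0,0,0],"fingers":1},
    {"translation":[-3.7,1.8,0],"twist":[0,0,0],"fingers":1},
    {"translation":[-3.7,1.8,0],"twist":[0,0,0],"fingers":1}
  ]
}}

```text
t: 2.35
eef_pos: [0.3931, 0.3189, 0.239]
tool_rot: [2.273, 2.169, 0.001]
wrist_force: [1.4, 0.7, 0.6]
gripper_width: 0.0003
gripper_force: 0.0
```

>>> {"method": "step_arm", "body": {
  "deltas": [
    {"translation":[-3.7,1.8,0],"twist":[0,0,0],"fingers":1},
    {"translation":[-3.7,1.8,0],"twist":[0,0,0],"fingers":1},
    {"translation":[-3.7,1.8,0],"twist":[0,0,0],"fingers":1},
    {"translation":[-3.7,1.8,0],"twist":[0,0,0],"fingers":1},
    {"translation":[-3.7,1.8,0],"twist":[0,0,0],"fingers":1},
    {"translation":[-3.7,1.7,0],"twist":[0,0,0],"fingers":1},
    {"translation":[-2,1,0],"twist":[0,0,0],"fingers":1},
    {"translation":[0,0,0],"twist":[0,0,0],"fingers":1}
  ]
}}

```text
t: 3.15
eef_pos: [0.4991, 0.0708, 0.2389]
tool_rot: [2.277, 2.163, 0.0]
wrist_force: [-0.1, -0.3, -0.8]
gripper_width: 0.0001
gripper_force: 0.0
```

```bash
python3 -c "
from h import *
st()
d=look('wrist');cv2.imwrite('pics/w1.png',d['image'][...,::-1])
for q in ['spout','spout_end']: print(robot.boxes_of('wrist',q)[:2])
P=cloud(d);z=P[...,2];m=(abs(z-.192)<.006);Q=P[m];L=RS.inv().apply(Q-O);print(len(L),np.round(cv2.minAreaRect(L[:,:2].astype(np.float32))[0],4),cv2.minAreaRect(L[:,:2].astype(np.float32)),L.min(0),L.max(0))
"
```

```text
t 3.15 loc mm [  9.6 101.4 238.9] tooly deg in sink 0.1 zax [ 0.001 -0.001 -1.   ] F [-0.1 -0.3 -0.8] w 0.0 q [ 0.09 -0.06  1.96 -0.    1.24  0.14]
[{'extent': [0.4668, 0.8286, 0.4494, 0.1034], 'p': 0.86}, {'extent': [0.2555, 0.0, 0.4623, 0.5477], 'p': 0.36}]
[{'extent': [0.4672, 0.8232, 0.4539, 0.0958], 'p': 0.55}]
3539 [ 0.0818 -0.0001] ((0.0818333849310875, -5.0282105803489685e-05), (0.03722091391682625, 0.17842276394367218), 88.43084716796875) [-0.00784065 -0.02076395  0.18608175] [0.17100786 0.01668649 0.19799874]
```

>>> {"method": "step_arm", "body": {
  "deltas": [
    {"translation":[-2,1,0],"twist":[0,0,0],"fingers":1},
    {"translation":[-2,1,0],"twist":[0,0,0],"fingers":1},
    {"translation":[-1.5,0,0],"twist":[0,0,0],"fingers":1},
    {"translation":[0,0,2.5],"twist":[0,0,0],"fingers":1},
    {"translation":[0,0,2.5],"twist":[0,0,0],"fingers":1},
    {"translation":[0,0,2.1],"twist":[0,0,0],"fingers":1},
    {"translation":[0,0,1],"twist":[0,0,0],"fingers":1},
    {"translation":[0,0,0],"twist":[0,0,0],"fingers":1}
  ]
}}

```text
t: 4.1
eef_pos: [0.5138, 0.018, 0.1561]
tool_rot: [-2.27, -2.168, 0.004]
wrist_force: [0.9, 0.8, -0.2]
gripper_width: 0.0006
gripper_force: 0.0
```

```bash
python3 -c "
from h import *
st()
c0=np.array([30,46.])
for q in [0,.15,.3,.45,.6,.75,.9,1.05,1.15,1.25,1.35,1.45,1.5]:
    d=np.array([-np.cos(q),-np.sin(q)]);t=np.array([np.sin(q),-np.cos(q)])
    c=np.array([155,0])+125*d-t*(12+9*abs(t[1])+17.5*abs(t[0])); dc=(c-c0)/10; print(q,c.round(1),'tool',dc[::-1].round(2)); c0=c
"
```

```text
t 4.1 loc mm [ 27.1  49.5 156.1] tooly deg in sink 0.4 zax [-0.004  0.    -1.   ] F [ 0.8  0.8 -0.2] w 0.001 q [-0.01  0.03  2.03  0.    1.09  0.03]
0 [30. 21.] tool [-2.5  0. ]
0.15 [27.9  4.6] tool [-1.64 -0.21]
0.3 [ 28.  -12.3] tool [-1.69  0.01]
0.45 [ 30.4 -29.4] tool [-1.71  0.24]
0.6 [ 35.3 -46.4] tool [-1.7   0.49]
0.75 [ 42.7 -62.9] tool [-1.65  0.75]
0.9 [ 52.8 -78.5] tool [-1.56  1.  ]
1.05 [ 65.3 -92.7] tool [-1.42  1.26]
1.15 [  75.1 -101.2] tool [-0.85  0.97]
1.25 [  85.7 -108.7] tool [-0.75  1.07]
1.35 [  97.3 -115.2] tool [-0.65  1.16]
1.45 [ 109.7 -120.4] tool [-0.53  1.24]
1.5 [ 116.1 -122.6] tool [-0.21  0.64]
```

>>> {"method": "step_arm", "body": {
  "deltas": [
    {"translation":[-1.4,0.3,0],"twist":[0,0,0],"fingers":1},
    {"translation":[-1.4,0,0],"twist":[0,0,0],"fingers":1},
    {"translation":[-0.8,-0.1,0],"twist":[0,0,0],"fingers":1},
    {"translation":[-0.8,-0.1,0],"twist":[0,0,0],"fingers":1},
    {"translation":[-0.85,0,0],"twist":[0,0,0],"fingers":1},
    {"translation":[-0.85,0,0],"twist":[0,0,0],"fingers":1},
    {"translation":[-0.85,0.1,0],"twist":[0,0,0],"fingers":1},
    {"translation":[-0.85,0.15,0],"twist":[0,0,0],"fingers":1}
  ]
}}

```text
t: 4.9
eef_pos: [0.5152, -0.0613, 0.1576]
tool_rot: [-2.273, -2.168, 0.0]
wrist_force: [0.7, 2.4, -0.5]
gripper_width: 0.0001
gripper_force: 1.2
```

>>> {"method": "step_arm", "body": {
  "deltas": [
    {"translation":[-0.85,0.25,0],"twist":[0,0,0],"fingers":1},
    {"translation":[-0.85,0.25,0],"twist":[0,0,0],"fingers":1},
    {"translation":[-0.8,0.35,0],"twist":[0,0,0],"fingers":1},
    {"translation":[-0.8,0.4,0],"twist":[0,0,0],"fingers":1},
    {"translation":[-0.8,0.5,0],"twist":[0,0,0],"fingers":1},
    {"translation":[-0.8,0.5,0],"twist":[0,0,0],"fingers":1},
    {"translation":[-0.7,0.6,0],"twist":[0,0,0],"fingers":1},
    {"translation":[-0.7,0.6,0],"twist":[0,0,0],"fingers":1}
  ]
}}

```text
t: 5.7
eef_pos: [0.5473, -0.126, 0.1576]
tool_rot: [-2.273, -2.168, 0.0]
wrist_force: [-1.5, 2.4, 0.6]
gripper_width: 0.0005
gripper_force: 1.0
```

```bash
python3 -c "
from h import *
st()
d=look('top');cv2.imwrite('pics/t2.png',cv2.resize(d['image'][100:300,180:430,::-1],None,fx=3,fy=3))
print(robot.boxes_of('top','spout')[:2])"
```

```text
t 5.7 loc mm [ 68.  -92.6 157.6] tooly deg in sink 0.3 zax [-0. -0. -1.] F [-1.6  2.3  0.6] w 0.0 q [-0.27  0.12  1.93 -0.    1.09 -0.22]
[{'extent': [0.6268, 0.3513, 0.0658, 0.0669], 'p': 0.73}]
```

View pics/t2.png

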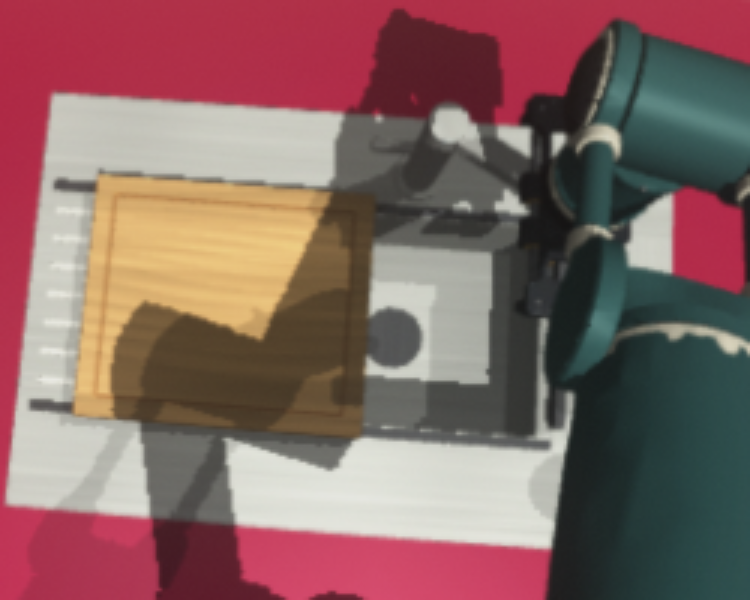

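The tap bar runs from the column at (450,125) towards the lower right, behind the gripper, so it is turning as intended. I'll carry on.

>>> {"method": "step_arm", "body": {
  "deltas": [
    {"translation":[-0.45,0.4,0],"twist":[0,0,0],"fingers":1},
    {"translation":[-0.4,0.45,0],"twist":[0,0,0],"fingers":1},
    {"translation":[-0.4,0.5,0],"twist":[0,0,0],"fingers":1},
    {"translation":[-0.35,0.5,0],"twist":[0,0,0],"fingers":1},
    {"translation":[-0.35,0.6,0],"twist":[0,0,0],"fingers":1},
    {"translation":[-0.3,0.6,0],"twist":[0,0,0],"fingers":1},
    {"translation":[-0.3,0.5,0],"twist":[0,0,0],"fingers":1},
    {"translation":[-0.1,0.2,0],"twist":[0,0,0],"fingers":1}
  ]
}}

```text
t: 6.6
eef_pos: [0.5838, -0.154, 0.1577]
tool_rot: [2.273, 2.168, -0.0]
wrist_force: [-1.5, 1.1, 0.3]
gripper_width: 0.0002
gripper_force: 0.8
```

>>> {"method": "step_arm", "body": {
  "deltas": [
    {"translation":[-0.1,0.2,0],"twist":[0,0,0],"fingers":1},
    {"translation":[-0.1,0.2,0],"twist":[0,0,0],"fingers":1}
  ]
}}

```text
t: 6.8
eef_pos: [0.5871, -0.1558, 0.1577]
tool_rot: [-2.273, -2.169, 0.0]
wrist_force: [-1.8, 1.9, 0.7]
gripper_width: 0.0003
gripper_force: 0.8
```

```bash
python3 -c "
from h import *
st()"
```

```text
t 6.8 loc mm [ 109.3 -120.2  157.7] tooly deg in sink 0.3 zax [-0.  0. -1.] F [-1.9  1.8  0.7] w 0.0 q [-0.3   0.2   1.84 -0.    1.11 -0.25]
```

Force is still only frictional, so it isn't at the stop yet. I'll continue in small steps.

>>> {"method": "step_arm", "body": {
  "deltas": [
    {"translation":[0,0.2,0],"twist":[0,0,0],"fingers":1},
    {"translation":[0,0.2,0],"twist":[0,0,0],"fingers":1},
    {"translation":[0,0.2,0],"twist":[0,0,0],"fingers":1}
  ]
}}

```text
t: 7.1
eef_pos: [0.5876, -0.1558, 0.1575]
tool_rot: [-2.266, -2.162, 0.013]
wrist_force: [-24.1, 2.5, 14.2]
gripper_width: 0.0004
gripper_force: 12.3
```

>>> {"method": "step_arm", "body": {
  "deltas": [
    {"translation":[0,0.2,0],"twist":[0,0,0],"fingers":1},
    {"translation":[0,0.2,0],"twist":[0,0,0],"fingers":1}
  ]
}}

```text
t: 7.3
eef_pos: [0.5876, -0.1558, 0.1575]
tool_rot: [-2.262, -2.158, 0.022]
wrist_force: [-37.0, 2.9, 23.0]
gripper_width: 0.0003
gripper_force: 19.2
```

Contact with the stop is firm. I'll back off, lift and move left.

>>> {"method": "step_arm", "body": {
  "deltas": [
    {"translation":[0,-1.5,0],"twist":[0,0,0],"fingers":1},
    {"translation":[0,-2.5,0],"twist":[0,0,0],"fingers":1},
    {"translation":[0,-2,0],"twist":[0,0,0],"fingers":1},
    {"translation":[0,0,-3],"twist":[0,0,0],"fingers":1},
    {"translation":[0,0,-3],"twist":[0,0,0],"fingers":1},
    {"translation":[0,0,-2],"twist":[0,0,0],"fingers":1},
    {"translation":[4,-0.5,0],"twist":[0,0,0],"fingers":1},
    {"translation":[4,-0.5,0],"twist":[0,0,0],"fingers":1}
  ]
}}

```text
t: 8.1
eef_pos: [0.5322, -0.0734, 0.2396]
tool_rot: [2.273, 2.163, 0.004]
wrist_force: [0.7, 1.1, -1.0]
gripper_width: 0.0003
gripper_force: 0.0
```

>>> {"method": "step_arm", "body": {
  "deltas": [
    {"translation":[4,-0.5,0],"twist":[0,0,0],"fingers":1},
    {"translation":[4,-0.5,0],"twist":[0,0,0],"fingers":1},
    {"translation":[4,-0.5,0],"twist":[0,0,0],"fingers":1},
    {"translation":[4,-0.5,0],"twist":[0,0,0],"fingers":1},
    {"translation":[4,-0.5,0],"twist":[0,0,0],"fingers":1},
    {"translation":[4,-0.5,0],"twist":[0,0,0],"fingers":1},
    {"translation":[4,0,0],"twist":[0,0,0],"fingers":1},
    {"translation":[4,0,0],"twist":[0,0,0],"fingers":1}
  ]
}}

```text
t: 8.9
eef_pos: [0.5163, 0.2498, 0.2383]
tool_rot: [2.272, 2.168, 0.003]
wrist_force: [0.4, 1.0, 0.2]
gripper_width: 0.0005
gripper_force: 0.0
```

>>> {"method": "step_arm", "body": {
  "deltas": [
    {"translation":[4,0,0],"twist":[0,0,0],"fingers":1},
    {"translation":[4,0,0],"twist":[0,0,0],"fingers":1},
    {"translation":[0,0,0],"twist":[0,0,0],"fingers":1},
    {"translation":[0,0,0],"twist":[0,0,0],"fingers":1}
  ]
}}

```text
t: 9.3
eef_pos: [0.5198, 0.3286, 0.2376]
tool_rot: [2.27, 2.17, 0.0]
wrist_force: [0.1, -0.4, -0.8]
gripper_width: 0.0005
gripper_force: 0.0
```

```bash
cat > c.py <<'E'
from h import *
import sys
st()
d=look('top');P=cloud(d);z=P[...,2];L=RS.inv().apply((P-O).reshape(-1,3)).reshape(P.shape)
def r(m):
    m=m.astype(np.uint8);n,l,s,_=cv2.connectedComponentsWithStats(m);k=1+np.argmax(s[1:,4])
    Q=L[l==k];return np.round(np.concatenate([np.array(x).ravel() for x in cv2.minAreaRect(Q[:,:2].astype(np.float32))]),4),Q.min(0).round(3),Q.max(0).round(3)
print('spout',r((abs(z-.19)<.012)&(L[...,0]>.02)&(L[...,1]<.04)&(L[...,1]>-.24)))
im=d['image'].astype(int)
print('board',r((abs(z-.038)<.007)&(abs(L[...,0])<.14)&(L[...,1]<.40)&(L[...,1]>-.2)&(im[...,0]>1.25*im[...,2])))
print('dish',r((z>.04)&(z<.08)&(L[...,1]>.41)&(L[...,1]<.7)&(abs(L[...,0])<.15)))
for n in ['jar','tumbler']:
    b=robot.boxes_of('top',n)
    if b: print(n,np.round(np.array(b[0]['extent'])*[512,384,512,384]))
cv2.imwrite(f'pics/{sys.argv[1]}.png',cv2.resize(d['image'][90:300,60:430,::-1],None,fx=2,fy=2))
E
python3 c.py t3
```

```text
t 9.3 loc mm [ 16.8 360.  237.6] tooly deg in sink 0.4 zax [ 0.001 -0.    -1.   ] F [ 0.1 -0.4 -0.8] w 0.001 q [ 0.52  0.15  1.74 -0.    1.25  0.57]
spout (array([ 1.45600e-01, -8.02000e-02,  1.97400e-01,  3.39000e-02,
        8.46449e+01]), array([ 0.12 , -0.179,  0.178]), array([0.17 , 0.018, 0.201]))
board (array([0.    , 0.1897, 0.2511, 0.2878, 0.0949]), array([-0.125,  0.046,  0.031]), array([0.126, 0.334, 0.045]))
dish (array([-0.032 ,  0.6216,  0.1735,  0.0721, 14.0988]), array([-0.121,  0.566,  0.04 ]), array([0.054, 0.672, 0.066]))
jar [378. 211.  27.  22.]
tumbler [378. 242.  33.  24.]
```

View pics/t3.png

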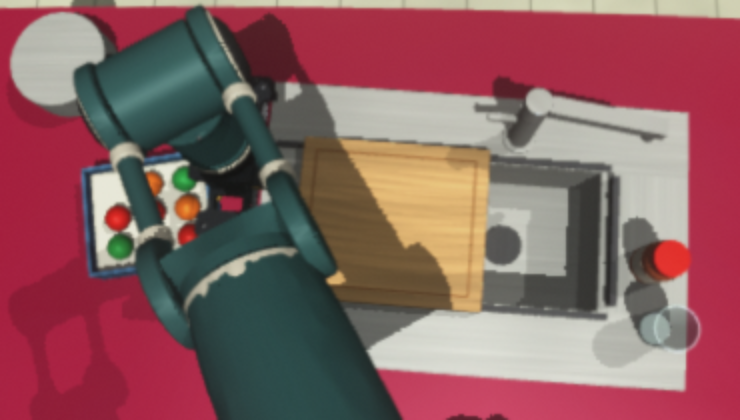

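The spout lies at about 84.6°, which is its stop. The board's left edge is at sink y = 335 mm, and the dish's nearest corner at about 441 mm. The finger goes down at y ≈ 370 mm.

>>> {"method": "step_arm", "body": {
  "deltas": [
    {"translation":[1.1,-1.7,0],"twist":[0,0,0],"fingers":1},
    {"translation":[0,0,4],"twist":[0,0,0],"fingers":1},
    {"translation":[0,0,4],"twist":[0,0,0],"fingers":1},
    {"translation":[0,0,4],"twist":[0,0,0],"fingers":1},
    {"translation":[0,0,2],"twist":[0,0,0],"fingers":1},
    {"translation":[0,0,1],"twist":[0,0,0],"fingers":1},
    {"translation":[0,0,0],"twist":[0,0,0],"fingers":1},
    {"translation":[0,0,0],"twist":[0,0,0],"fingers":1}
  ]
}}

```text
t: 10.25
eef_pos: [0.5044, 0.3397, 0.0892]
tool_rot: [2.274, 2.167, 0.003]
wrist_force: [-0.1, -0.1, 0.5]
gripper_width: -0.0
gripper_force: 0.0
```

```bash
python3 -c "
from h import *
st()
d=look('side');cv2.imwrite('pics/s4.png',cv2.resize(d['image'][150:370,150:450,::-1],None,fx=2.5,fy=2.5))"
```

```text
t 10.25 loc mm [  0.8 370.3  89.2] tooly deg in sink 0.3 zax [ 0.002  0.001 -1.   ] F [-0.1 -0.1  0.5] w -0.0 q [ 0.55  0.27  1.89 -0.    0.98  0.6 ]
```

View pics/s4.png

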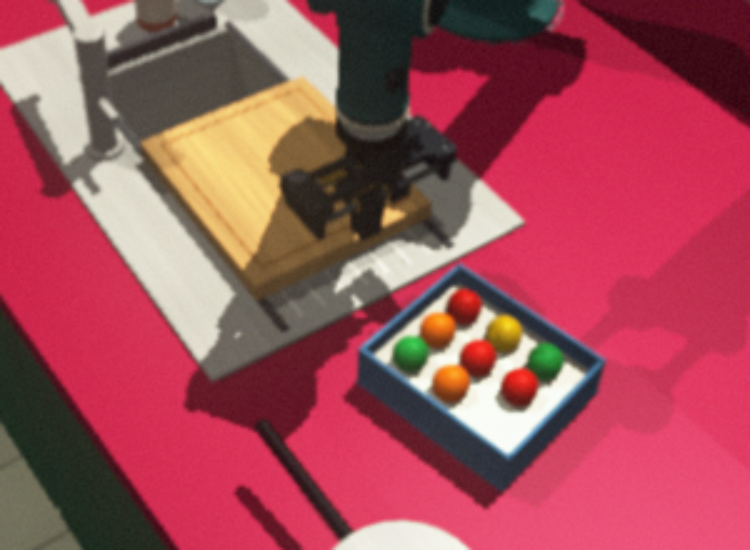

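The gripper at (370,200) stands just left of the board and well clear of the dish, so I can go down.

>>> {"method": "step_arm", "body": {
  "deltas": [
    {"translation":[0,0,2],"twist":[0,0,0],"fingers":1},
    {"translation":[0,0,2],"twist":[0,0,0],"fingers":1},
    {"translation":[0,0,1.5],"twist":[0,0,0],"fingers":1},
    {"translation":[0,0,1],"twist":[0,0,0],"fingers":1},
    {"translation":[0,0,0.4],"twist":[0,0,0],"fingers":1},
    {"translation":[0,0,0],"twist":[0,0,0],"fingers":1}
  ]
}}

```text
t: 10.9
eef_pos: [0.5032, 0.3398, 0.0186]
tool_rot: [-2.273, -2.169, 0.0]
wrist_force: [-0.1, -0.4, -0.2]
gripper_width: 0.0006
gripper_force: 0.0
```

>>> {"method": "step_arm", "body": {
  "deltas": [
    {"translation":[-1,0,0],"twist":[0,0,0],"fingers":1},
    {"translation":[-1,0,0],"twist":[0,0,0],"fingers":1},
    {"translation":[-1,0,0],"twist":[0,0,0],"fingers":1},
    {"translation":[-1,0,0],"twist":[0,0,0],"fingers":1},
    {"translation":[-1,0,0],"twist":[0,0,0],"fingers":1},
    {"translation":[-1,0,0],"twist":[0,0,0],"fingers":1}
  ]
}}

```text
t: 11.5
eef_pos: [0.5007, 0.2794, 0.0194]
tool_rot: [-2.273, -2.168, -0.002]
wrist_force: [-1.3, 4.6, 2.9]
gripper_width: 0.0003
gripper_force: 2.0
```

```bash
python3 -c "
from h import *
st()"
```

```text
t 11.5 loc mm [3.000e-01 3.098e+02 1.940e+01] tooly deg in sink 0.3 zax [ 0.001  0.001 -1.   ] F [-1.5  4.5  2.9] w 0.0 q [0.47 0.3  2.   0.   0.83 0.51]
```

>>> {"method": "step_arm", "body": {
  "deltas": [
    {"translation":[-1,0,0],"twist":[0,0,0],"fingers":1},
    {"translation":[-1,0,0],"twist":[0,0,0],"fingers":1},
    {"translation":[-1,0,0],"twist":[0,0,0],"fingers":1},
    {"translation":[-1,0,0],"twist":[0,0,0],"fingers":1},
    {"translation":[-1,0,0],"twist":[0,0,0],"fingers":1},
    {"translation":[-1,0,0],"twist":[0,0,0],"fingers":1},
    {"translation":[-1,0,0],"twist":[0,0,0],"fingers":1},
    {"translation":[-1,0,0],"twist":[0,0,0],"fingers":1}
  ]
}}

```text
t: 12.3
eef_pos: [0.4966, 0.1991, 0.0187]
tool_rot: [2.273, 2.169, -0.0]
wrist_force: [-0.3, 4.5, 3.4]
gripper_width: 0.0003
gripper_force: 2.0
```

>>> {"method": "step_arm", "body": {
  "deltas": [
    {"translation":[-1,0,0],"twist":[0,0,0],"fingers":1},
    {"translation":[-1,0,0],"twist":[0,0,0],"fingers":1},
    {"translation":[-1,0,0],"twist":[0,0,0],"fingers":1},
    {"translation":[-1,0,0],"twist":[0,0,0],"fingers":1},
    {"translation":[-1,0,0],"twist":[0,0,0],"fingers":1},
    {"translation":[-0.5,0,0],"twist":[0,0,0],"fingers":1},
    {"translation":[-0.5,0,0],"twist":[0,0,0],"fingers":1},
    {"translation":[0,0,0],"twist":[0,0,0],"fingers":1}
  ]
}}

```text
t: 13.1
eef_pos: [0.4931, 0.1388, 0.0182]
tool_rot: [2.273, 2.169, -0.003]
wrist_force: [0.9, 0.7, -0.2]
gripper_width: 0.0005
gripper_force: 0.0
```

```bash
python3 -c "
from h import *
st()"
```

```text
t 13.1 loc mm [1.00e-01 1.69e+02 1.82e+01] tooly deg in sink 0.3 zax [-0.001 -0.001 -1.   ] F [ 0.8  0.8 -0.2] w 0.0 q [ 0.23  0.21  2.13 -0.    0.8   0.27]
```

Roughly 15 mm to go, in small steps until the stop is felt.

>>> {"method": "step_arm", "body": {
  "deltas": [
    {"translation":[-0.3,0,0],"twist":[0,0,0],"fingers":1},
    {"translation":[-0.3,0,0],"twist":[0,0,0],"fingers":1},
    {"translation":[-0.3,0,0],"twist":[0,0,0],"fingers":1},
    {"translation":[-0.3,0,0],"twist":[0,0,0],"fingers":1},
    {"translation":[-0.2,0,0],"twist":[0,0,0],"fingers":1}
  ]
}}

```text
t: 13.6
eef_pos: [0.4926, 0.1257, 0.0184]
tool_rot: [-2.273, -2.168, 0.001]
wrist_force: [-0.8, 3.7, -1.4]
gripper_width: 0.0009
gripper_force: 1.6
```

>>> {"method": "step_arm", "body": {
  "deltas": [
    {"translation":[-0.2,0,0],"twist":[0,0,0],"fingers":1},
    {"translation":[-0.2,0,0],"twist":[0,0,0],"fingers":1}
  ]
}}

```text
t: 13.8
eef_pos: [0.4927, 0.1236, 0.0186]
tool_rot: [-2.274, -2.164, -0.003]
wrist_force: [-1.0, 18.4, -3.5]
gripper_width: 0.0006
gripper_force: 8.9
```

>>> {"method": "step_arm", "body": {
  "deltas": [
    {"translation":[-0.2,0,0],"twist":[0,0,0],"fingers":1},
    {"translation":[-0.1,0,0],"twist":[0,0,0],"fingers":1}
  ]
}}

```text
t: 14.0
eef_pos: [0.4927, 0.1235, 0.0186]
tool_rot: [-2.273, -2.16, -0.009]
wrist_force: [-2.4, 27.9, -6.5]
gripper_width: 0.0006
gripper_force: 13.8
```

The board is at its stop (28 N). I'll back off, rise, and check.

>>> {"method": "step_arm", "body": {
  "deltas": [
    {"translation":[1,0,0],"twist":[0,0,0],"fingers":1},
    {"translation":[2,0,0],"twist":[0,0,0],"fingers":1},
    {"translation":[2,0,0],"twist":[0,0,0],"fingers":1},
    {"translation":[2,0,0],"twist":[0,0,0],"fingers":1},
    {"translation":[0,0,-3],"twist":[0,0,0],"fingers":1},
    {"translation":[0,0,-4],"twist":[0,0,0],"fingers":1},
    {"translation":[0,0,-4],"twist":[0,0,0],"fingers":1},
    {"translation":[0,0,-4],"twist":[0,0,0],"fingers":1}
  ]
}}

```text
t: 14.8
eef_pos: [0.4964, 0.1882, 0.1705]
tool_rot: [2.271, 2.168, -0.0]
wrist_force: [-0.1, 0.1, -0.6]
gripper_width: 0.0007
gripper_force: 0.0
```

>>> {"method": "step_arm", "body": {
  "deltas": [
    {"translation":[4,0,-3],"twist":[0,0,0],"fingers":1},
    {"translation":[4,0,-3],"twist":[0,0,0],"fingers":1},
    {"translation":[4,0,0],"twist":[0,0,0],"fingers":1},
    {"translation":[4,0,0],"twist":[0,0,0],"fingers":1},
    {"translation":[4,0,0],"twist":[0,0,0],"fingers":1},
    {"translation":[2,0,0],"twist":[0,0,0],"fingers":1},
    {"translation":[0,0,0],"twist":[0,0,0],"fingers":1},
    {"translation":[0,0,0],"twist":[0,0,0],"fingers":1}
  ]
}}

```text
t: 15.6
eef_pos: [0.5066, 0.4078, 0.2284]
tool_rot: [2.271, 2.168, -0.002]
wrist_force: [0.4, -0.6, 0.2]
gripper_width: 0.0003
gripper_force: 0.0
```

```bash
python3 c.py t5
```

```text
t 15.6 loc mm [ -0.5 438.3 228.4] tooly deg in sink 0.3 zax [-0.    -0.002 -1.   ] F [ 0.4 -0.6  0.2] w 0.0 q [ 0.64  0.22  1.67 -0.    1.25  0.69]
spout (array([ 1.45600e-01, -7.97000e-02,  1.95900e-01,  3.39000e-02,
        8.45551e+01]), array([ 0.12 , -0.177,  0.178]), array([0.17 , 0.018, 0.201]))
board (array([-1.00000e-04, -3.80000e-03,  2.91800e-01,  2.52300e-01,
        8.99303e+01]), array([-0.126, -0.15 ,  0.031]), array([0.126, 0.142, 0.045]))
dish (array([-1.57000e-02,  6.57000e-01,  3.02000e-02,  1.25600e-01,
        8.97264e+01]), array([-0.079,  0.642,  0.04 ]), array([0.047, 0.672, 0.064]))
jar [375. 209.  30.  23.]
tumbler [379. 243.  29.  24.]
```

View pics/t5.png

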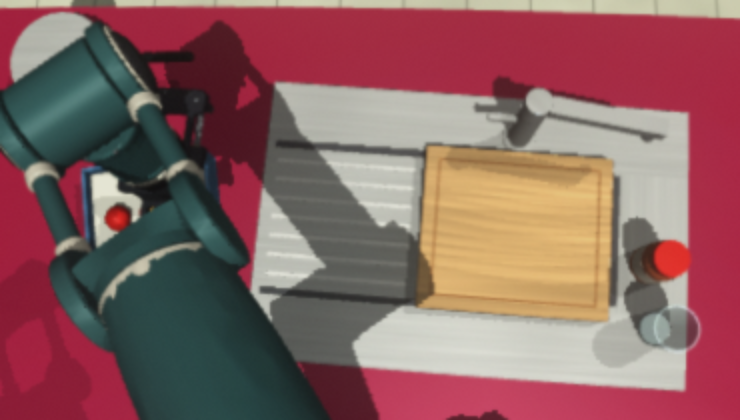

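The board lies against the end stop at (613,235) and covers the bowl. The spout points right along (540,100)–(663,135), and the jar and tumbler haven't moved. Handing in.

```bash
python3 -c "
from cell import robot
print(robot.close_job())"
```

```text
the job is handed in; nothing more can be done
None
```

The spout is swung right to its stop, the board is pushed home against its end stop over the bowl, the tumbler and jar stand where they did, the dish was never approached, and the job was handed in at about 16 s.

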